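Change over the glue bottles at the craft table

TASK

We are done with the squat, wide glue bottle and need the tall, slim one now: press the squat bottle's cap fully down to close it, and pull the tall bottle's cap fully up to open it. Leave the cap of the middle-sized bottle just as it is.

Things in the scene. Friction and masses are not known exactly. Their poses are not given: they have to be found in the camera images.
- squat_cap_top (a point): Top centre of the cap on the widest, lowest of three white glue bottles (76 mm across, shoulder 85 mm above the table). Grey cap: 30 mm across, 32 mm high. It slides 20 mm upright on the neck and never comes off: top 121 mm above the table when home, 141 mm when fully up. A tight fit holds it at any height; about 4 N moves it, with a hard stop at either end. Starts 12 to 20 mm up.
- tall_cap_top (a point): Top centre of the cap on the slimmest, tallest of three white glue bottles (46 mm across, shoulder 125 mm above the table). Grey cap: 30 mm across, 32 mm high. It slides 20 mm upright on the neck and never comes off: top 161 mm above the table when home, 181 mm when fully up. A tight fit holds it at any height; about 4 N moves it, with a hard stop at either end. Starts 0 to 5 mm up.
- middling_cap_top (a point): Top centre of the cap on the middle-sized of three white glue bottles (60 mm across, shoulder 105 mm above the table). Grey cap: 30 mm across, 32 mm high. It slides 20 mm upright on the neck and never comes off: top 141 mm above the table when home, 161 mm when fully up. A tight fit holds it at any height; about 4 N moves it, with a hard stop at either end. A bystander, starts about half-way up.
- holder: Plywood block fixed to the table, 100 mm (x) by 335 mm (y), 30 mm high, origin under its centre, z up. The three bottles stand immovably in it, in any order, 105 mm apart in a straight row along its y axis. Grip the caps across the row, along the block's x axis: there is most room.

How it is judged:
At the end, for the whole second after the job is handed in: The squat bottle's cap is home (top no more than 5 mm above its lowest position), the tall bottle's cap is up (top no more than 5 mm below its highest position), and the middle-sized bottle's cap is within 4 mm of where it was at the start (height (world z) of squat_cap_top below 0.126 m and height (world z) of tall_cap_top above 0.176 m and distance of middling_cap_top from where it was at the start of the episode below 0.004 m); the robot touches nothing.
It fails at once if the middle-sized bottle's cap is moved by more than 4 mm (distance of middling_cap_top from where it was at the start of the episode above 0.004 m).
It also fails if it takes over 38 s, if anything falls off the work surface, if the arm or the gripper's body presses on something with over 40 N, if the wrist force passes 120 N, or if a joint passes its speed limit or range.

ROBOT

A 6-joint arm with a two-finger parallel gripper is mounted at the origin on the work surface. World frame = base frame: x ahead of the robot, y to its left, z up, the work surface at z = 0. Lengths are in m, angles in rad, forces in N, time in s.
With the tool pointing down it reaches from about 0.25 to 0.775 m from the base axis. Payload 4 kg.
Tool frame: the origin (TCP) lies at the very end of the fingers, on their centre line; the grasp point (between the pads) lies 19 mm behind it; z points along the fingers, y is the line along which they close (so a half turn about z gives the same grasp; the last joint's range is limited). The gripper opens to 94 mm and grips with 3 to 60 N. Pads are 16 mm wide; open, the fingers measure 119 mm over their backs; the gripper's body (75 mm by 177 mm) begins 78 mm behind the grasp point.
Start: joints at [1.232, 0.087, 1.371, -0, 1.684, -0.103], TCP at [0.129, 0.535, 0.206] pointing down, gripper open.
Joint ranges: [-3.1, 3.1], [-0.76, 2.03], [0.27, 2.55], [-1.08, 4.22], [0.17, 2.65], [-2.57, 2.57]. Speed limits (rad/s): [2.79, 2.79, 3.14, 3.14, 3.14, 3.14].

INTERFACE

Orientations are given as [roll, pitch, yaw] about the fixed x, y, z axes, in that order (R = Rz(yaw) Ry(pitch) Rx(roll)).
In Python, from bench import robot, vision gives the robot as it stands.
- The arm moves only by the shell command python3 -m crank 'ROWS'. ROWS is JSON, a list of rows, each a list of 3 entries, a list of its own where there are three numbers: the closure, from 0 (fully open) to 1 (shut), then the shift along the tool's x, y, z in m, then the turn, a rotation vector about the tool's x, y, z in degrees. A call has 1 to 8 rows; each row shifts and turns the commanded pose from where the row before left it, along the tool's axes as they then stand; what a row does not reach is not made up. A row lasts 1/10 s, in which the tool goes at most 50 mm and 8.59 degrees, less where a joint would pass 70% of its speed; a pose out of reach is approached as far as the arm can. A call with a gripper value outside its range is refused whole. The fingers move at their own pace and stop on an object; the grip force is fixed at half the most. Time passes only in rows, so rows that do not move let the fingers close. It gives the time, the measured TCP pose, the force, the opening and the grip force at its end, in the units of the state.
- robot.get_obs(): the state, without advancing time (a new reading comes with each control period).
- vision.snapshot(name): name is "scene" or "top" or "wrist"; returns a dict with "color" (480x640x3 uint8, red, green, blue), "z_map" (480x640 float32, m along the optical axis (not along the pixel's ray), 0 where there is no reading), "fx", "fy", "cx", "cy" (pixels), "dist" ([k1, k2, p1, p2, k3] as OpenCV has them; the pictures are not rectified), "R" (3x3) and "t" (3): a world point X has camera coordinates R X + t. Camera axes: x right, y down, z forward; pixel columns grow to the right and rows downward; lengths in m; the calibration is good to about 2 mm. A picture is of the moment at which its call begins.
- robot.close_job(): hands the job in; it is judged then, once.
The state is a dict: "time": time; "joint_positions": joint angles; "qvel": joint speeds; "joint_torque": joint torques, N m; "tool_pos": TCP position; "ee_rot": TCP orientation; "wrist_force": force on the tool from outside, world axes, zero at the start; "wrist_torque": the same for the moment, N m; "width": finger opening in m; "finger_force": force on a finger pad.
Only numpy, scipy, OpenCV 4.12 (cv2) and the standard library are available. Lean on these libraries where they do the work, as an engineer would, in place of code of your own. Each camera call takes 0.05 s, during which the arm holds its last target. There are 200 camera calls.

## Working session

There is one attempt and no reset: what is moved stays moved. The work goes in short steps, Python scripts to look and compute and a shell command to move; the robot and the scene stay as the last step left them, time stands still between calls to the robot, and variables do not carry over. Pictures are saved under pics/ and viewed, at most 10 in all, crops included, and the job is handed in when it is done.

```bash
mkdir -p pics; ls; python3 - <<'E'
from bench import robot, vision
import cv2,numpy as np,pickle
o=robot.get_obs();print({k:np.round(v,3) for k,v in o.items()})
d={n:vision.snapshot(n) for n in("top","scene")}
pickle.dump(d,open('s.pkl','wb'))
cv2.imwrite('pics/a.png',cv2.resize(np.hstack([d[n]["color"][...,::-1] for n in d]),(800,300)))
for n in d: print(n,np.round(d[n]["R"],3),d[n]["t"],d[n]["fx"],d[n]["dist"])
E
```

```text
pics
{'time': np.float64(0.0), 'joint_positions': array([ 1.232,  0.088,  1.372,  0.   ,  1.684, -0.103]), 'qvel': array([0.001, 0.   , 0.001, 0.001, 0.001, 0.   ]), 'joint_torque': array([-2.0000e-03, -3.4018e+01, -3.0242e+01,  7.1000e-02,  3.3000e-02,
       -0.0000e+00]), 'tool_pos': array([0.128, 0.534, 0.204]), 'ee_rot': array([-3.139, -0.   ,  2.906]), 'wrist_force': array([ 0.138,  0.007, -0.662]), 'wrist_torque': array([ 0.017, -0.052,  0.03 ]), 'finger_force': np.float64(0.0), 'width': np.float64(0.094)}
top [[ 0.006 -1.     0.025]
 [-0.981 -0.011 -0.192]
 [ 0.192 -0.023 -0.981]] [0.04900489 0.59048309 0.7657215 ] 461.5441197615271 [-0.08520469  0.          0.          0.          0.        ]
scene [[ 0.569  0.822 -0.011]
 [ 0.572 -0.405 -0.713]
 [-0.591  0.399 -0.701]] [-0.36706715 -0.21362052  1.25836676] 599.731915590831 [-0.03328507  0.          0.          0.          0.        ]
```

View pics/a.png

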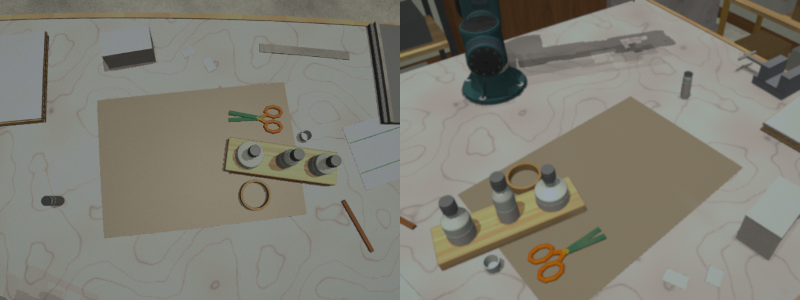

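The overview shows the holder with three bottles at top-image (full-res) about (400,248), (464,252) and (520,265). I'll zoom in on both views and locate the caps from depth.

```bash
cat > h.py <<'E'
import numpy as np,cv2
def cloud(d):
    v,u=np.mgrid[0:480,0:640]
    K=np.array([[d["fx"],0,d["cx"]],[0,d["fy"],d["cy"]],[0,0,1]])
    p=cv2.undistortPoints(np.stack([u,v],-1).reshape(-1,1,2).astype(np.float32),K,np.array(d["dist"])).reshape(480,640,2)
    z=d["z_map"]; c=np.dstack([p[...,0]*z,p[...,1]*z,z])
    W=(c-d["t"])@d["R"]; W[z==0]=np.nan
    return W
E
python3 - <<'E'
import pickle,cv2,numpy as np
from h import cloud
d=pickle.load(open('s.pkl','rb'))
im=[]
for n,(a,b,c,e) in {"top":(340,560,200,320),"scene":(40,320,250,440)}.items():
    im.append(cv2.resize(d[n]["color"][c:e,a:b,::-1],(400,270)))
    W=cloud(d[n]); m=(W[...,2]>0.105)&(W[...,2]<.22)
    m[:c]=0;m[e:]=0;m[:,:a]=0;m[:,b:]=0
    k,l,s,_=cv2.connectedComponentsWithStats(m.astype(np.uint8))
    for i in range(1,k):
        if s[i,4]<40: continue
        P=W[l==i]; zt=np.percentile(P[:,2],95); T=P[abs(P[:,2]-zt)<.004]
        (cx,cy),r=cv2.minEnclosingCircle(T[:,:2].astype(np.float32))
        print(n,s[i],'ztop',zt.round(4),'c',T.mean(0).round(4),'circ',round(cx,4),round(cy,4),round(r,4),len(T))
    m=(W[...,2]>0.022)&(W[...,2]<.036); m[:c]=0;m[e:]=0;m[:,:a]=0;m[:,b:]=0
    print(cv2.minAreaRect(W[m][:,:2].astype(np.float32)))
cv2.imwrite('pics/b.png',np.hstack(im))
E
```

```text
top [396 232  22  21 342] ztop 0.1354 c [ 0.557  -0.0838  0.1337] circ 0.5571 -0.0838 0.0149 251
top [453 237  35  28 726] ztop 0.1662 c [ 0.5429 -0.1874  0.1649] circ 0.5432 -0.1882 0.0152 268
top [519 248  27  21 428] ztop 0.1496 c [ 0.53   -0.2909  0.1482] circ 0.5304 -0.2912 0.0155 256
((0.534347653388977, -0.1887824982404709), (0.19469571113586426, 0.34582996368408203), 6.576736927032471)
scene [225 263  25  30 599] ztop 0.1345 c [ 0.5584 -0.0845  0.1332] circ 0.5579 -0.0836 0.0162 304
scene [ 143  274   38   53 1362] ztop 0.1654 c [ 0.5448 -0.1882  0.1644] circ 0.5443 -0.1875 0.0158 346
scene [ 61 312  36  41 890] ztop 0.1495 c [ 0.5305 -0.2916  0.1482] circ 0.529 -0.2913 0.0162 389
((0.5219059586524963, -0.18999899923801422), (0.22241316735744476, 0.3455623388290405), 6.585971355438232)
```

View pics/b.png

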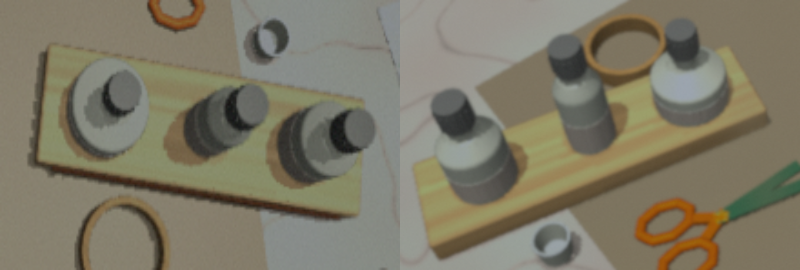

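Left to right in the top crop the order is squat (cap at about crop (122,90)), tall (245,105) and middling (352,130). The scene crop agrees: squat at (682,40), tall (568,57), middling (453,110).

Cap centres:
- Squat: (0.5575, -0.084)
- Tall: (0.544, -0.188), top at 0.165
- Middling: (0.530, -0.291), top at 0.149

The row is turned about -7.4°. I'll turn the tool +84° about its z with the gripper closed, to press the squat cap first.

```bash
python3 -m crank '[[1,[0,0,0],[0,0,8.4]],[1,[0,0,0],[0,0,8.4]],[1,[0,0,0],[0,0,8.4]],[1,[0,0,0],[0,0,8.4]],[1,[0,0,0],[0,0,8.4]],[1,[0,0,0],[0,0,8.4]],[1,[0,0,0],[0,0,8.4]],[1,[0,0,0],[0,0,8.4]]]'
python3 -m crank '[[1,[0,0,0],[0,0,8.4]],[1,[0,0,0],[0,0,8.4]],[1,[0,0,0],[0,0,0]]]'
cat >> h.py <<'E'
from scipy.spatial.transform import Rotation as Ro
def to(x,y,z):
    from bench import robot
    o=robot.get_obs();R=Ro.from_euler('xyz',o["ee_rot"])
    print('yaw',np.degrees(o["ee_rot"]),o["tool_pos"].round(4),'shift mm',(1000*R.inv().apply(np.array([x,y,z])-o["tool_pos"])).round(1))
E
python3 -c "
from h import to
to(.5575,-.084,.2)"
```

```text
time: 0.9
tool_pos: [0.1284, 0.5345, 0.2048]
ee_rot: [-3.141, 0.001, 1.727]
wrist_force: [-0.8, 0.1, -0.5]
width: 0.0332
finger_force: 0.0
time: 1.2
tool_pos: [0.1284, 0.5345, 0.2048]
ee_rot: [-3.141, 0.001, 1.44]
wrist_force: [0.1, -0.4, 0.6]
width: 0.0092
finger_force: 0.0
yaw [-1.79988109e+02  6.44011100e-02  8.25048016e+01] [0.1284 0.5345 0.2048] shift mm [-557.2  506.1    5.4]
```

```bash
python3 -m crank '[[1,[-0.035,0.0316,0],[0,0,0]],[1,[-0.035,0.0316,0],[0,0,0]],[1,[-0.035,0.0316,0],[0,0,0]],[1,[-0.035,0.0316,0],[0,0,0]],[1,[-0.035,0.0316,0],[0,0,0]],[1,[-0.035,0.0316,0],[0,0,0]],[1,[-0.035,0.0316,0],[0,0,0]],[1,[-0.035,0.0316,0],[0,0,0]]]'
python3 -m crank '[[1,[-0.035,0.0316,0],[0,0,0]],[1,[-0.035,0.0316,0],[0,0,0]],[1,[-0.035,0.0316,0],[0,0,0]],[1,[-0.035,0.0316,0],[0,0,0]],[1,[-0.035,0.0316,0],[0,0,0]],[1,[-0.035,0.0316,0],[0,0,0]],[1,[-0.035,0.0316,0],[0,0,0]],[1,[0,0,0],[0,0,0]]]'
python3 -c "
from h import to
to(.5575,-.084,.15)"
```

```text
time: 2.0
tool_pos: [0.3431, 0.2225, 0.2054]
ee_rot: [3.141, -0.0, 1.444]
wrist_force: [1.5, 0.2, -0.4]
width: 0.0006
finger_force: 0.0
time: 2.8
tool_pos: [0.5314, -0.0522, 0.2036]
ee_rot: [-3.14, 0.002, 1.437]
wrist_force: [0.8, 0.4, -0.9]
width: 0.0005
finger_force: 0.0
yaw [-1.79893112e+02  8.78202960e-02  8.23302395e+01] [ 0.5314 -0.0522  0.2036] shift mm [-28.   30.2  53.6]
```

```bash
python3 -m crank '[[1,[-0.028,0.030,0],[0,0,0]],[1,[0,0,0.025],[0,0,0]],[1,[0,0,0.025],[0,0,0]],[1,[0,0,0.005],[0,0,0]],[1,[0,0,0.005],[0,0,0]],[1,[0,0,0],[0,0,0]]]'
python3 -m crank '[[1,[0,0,0.004],[0,0,0]],[1,[0,0,0.004],[0,0,0]],[1,[0,0,0.004],[0,0,0]],[1,[0,0,0.004],[0,0,0]],[1,[0,0,0],[0,0,0]]]'
python3 -c "
from h import to
to(.5575,-.084,.121)"
```

```text
time: 3.4
tool_pos: [0.5558, -0.0788, 0.1459]
ee_rot: [3.141, -0.0, 1.441]
wrist_force: [-0.8, -0.9, 0.2]
width: 0.0003
finger_force: 0.0
time: 3.9
tool_pos: [0.5562, -0.0793, 0.1296]
ee_rot: [3.141, -0.0, 1.44]
wrist_force: [0.5, -0.3, 1.7]
width: 0.0007
finger_force: 0.6
yaw [ 1.79950841e+02 -8.95873379e-03  8.24953474e+01] [ 0.5562 -0.0793  0.1296] shift mm [-4.5  1.9  8.6]
```

```bash
python3 -m crank '[[1,[0,0,0.003],[0,0,0]],[1,[0,0,0.003],[0,0,0]],[1,[0,0,0.002],[0,0,0]],[1,[0,0,0],[0,0,0]]]'
python3 -m crank '[[1,[0,0,0.001],[0,0,0]],[1,[0,0,0],[0,0,0]]]'
```

```text
time: 4.3
tool_pos: [0.5562, -0.0793, 0.1213]
ee_rot: [3.141, -0.0, 1.44]
wrist_force: [1.3, -0.5, 2.7]
width: 0.0009
finger_force: 1.3
time: 4.5
tool_pos: [0.5562, -0.0793, 0.1212]
ee_rot: [3.141, -0.0, 1.44]
wrist_force: [-0.1, 0.1, 5.6]
width: 0.0003
finger_force: 2.7
```

```bash
python3 -m crank '[[1,[0,0,0.0015],[0,0,0]],[1,[0,0,0.0015],[0,0,0]],[1,[0,0,0],[0,0,0]]]'

```

```text
time: 4.8
tool_pos: [0.5564, -0.0793, 0.121]
ee_rot: [3.139, 0.0, 1.44]
wrist_force: [-4.4, 2.0, 14.4]
width: 0.0001
finger_force: 7.2
```

The force rose to 14 N at z = 0.121, so the cap is on its hard stop. Retract, open and move over the tall bottle.

```bash
python3 -m crank '[[1,[0,0,-0.03],[0,0,0]],[0,[0,0,-0.045],[0,0,0]],[0,[0,0,-0.025],[0,0,0]],[0,[-0.035,0,0],[0,0,0]],[0,[-0.035,0,0],[0,0,0]],[0,[-0.035,0,0],[0,0,0]],[0,[0,0,0],[0,0,0]],[0,[0,0,0],[0,0,0]]]'
python3 - <<'E'
from h import *
from bench import vision
to(.544,-.188,.138)
d=vision.snapshot("top");W=cloud(d)
m=(np.hypot(W[...,0]-.5575,W[...,1]+.084)<.025)&(W[...,2]>.105); P=W[m]
print('squat cap',len(P),np.percentile(P[:,2],[50,95]),P.mean(0))
w=vision.snapshot("wrist");cv2.imwrite('pics/c.png',np.hstack([cv2.resize(x["color"][...,::-1],(400,300)) for x in(d,w)]))
W=cloud(w);m=(np.hypot(W[...,0]-.544,W[...,1]+.188)<.03)&(W[...,2]>.155)&(W[...,2]<.19);P=W[m]
if len(P): print('wrist tall',len(P),P.mean(0),cv2.minEnclosingCircle(P[:,:2].astype(np.float32)))
E
```

```text
time: 5.6
tool_pos: [0.5416, -0.1837, 0.2162]
ee_rot: [-3.139, -0.001, 1.438]
wrist_force: [0.2, 0.3, 0.1]
width: 0.0531
finger_force: 0.0
yaw [-1.79875550e+02 -7.19576922e-02  8.23928214e+01] [ 0.5416 -0.1837  0.2162] shift mm [-4.   3.1 78.2]
squat cap 291 [0.12084154 0.12289463] [ 0.55640743 -0.08258595  0.11986388]
wrist tall 2049 [ 0.54252033 -0.18733337  0.16346033] ((0.5424294471740723, -0.18815916776657104), 0.015564066357910633)
```

View pics/c.png

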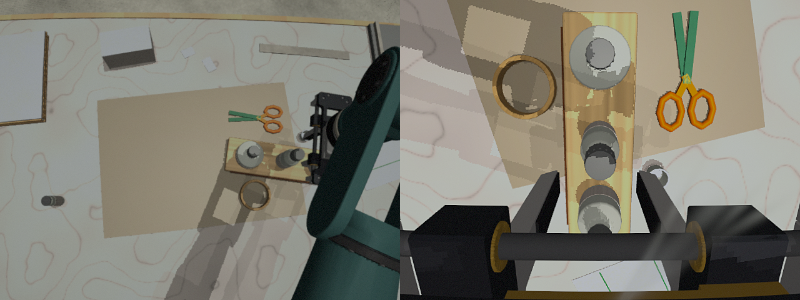

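The wrist view shows the open fingers (tips near (557,172) and (640,172)) straddling the row. The tall cap is at about (600,160), and the squat cap at (600,50) is down (top measured 0.121–0.123). The wrist measurement puts the tall cap at (0.5425, -0.188), so I need about -4 mm in x, +2 mm in y and 78 mm down.

```bash
python3 -m crank '[[0,[-0.004,0.002,0],[0,0,0]],[0,[0,0,0],[0,0,0]],[0,[0,0,0],[0,0,0]],[0,[0,0,0],[0,0,0]],[0,[0,0,0.02],[0,0,0]],[0,[0,0,0.02],[0,0,0]],[0,[0,0,0.02],[0,0,0]],[0,[0,0,0.018],[0,0,0]]]'
python3 -m crank '[[0,[0,0,0],[0,0,0]],[1,[0,0,0],[0,0,0]],[1,[0,0,0],[0,0,0]],[1,[0,0,0],[0,0,0]],[1,[0,0,0],[0,0,0]],[1,[0,0,0],[0,0,0]],[1,[0,0,0],[0,0,0]],[1,[0,0,0],[0,0,0]]]'
```

```text
time: 6.5
tool_pos: [0.5435, -0.1874, 0.1385]
ee_rot: [-3.141, -0.0, 1.44]
wrist_force: [-0.1, 0.4, 1.1]
width: 0.0941
finger_force: 0.0
time: 7.3
tool_pos: [0.5436, -0.1877, 0.1395]
ee_rot: [3.141, -0.0, 1.44]
wrist_force: [-1.2, 1.0, -0.4]
width: 0.0415
finger_force: 0.0
```

```bash
python3 -m crank '[[1,[0,0,0],[0,0,0]],[1,[0,0,0],[0,0,0]],[1,[0,0,0],[0,0,0]],[1,[0,0,0],[0,0,0]],[1,[0,0,0],[0,0,0]]]'
python3 -m crank '[[1,[0,0,-0.003],[0,0,0]],[1,[0,0,-0.003],[0,0,0]],[1,[0,0,-0.003],[0,0,0]],[1,[0,0,-0.003],[0,0,0]],[1,[0,0,0],[0,0,0]]]'
```

```text
time: 7.8
tool_pos: [0.5431, -0.1876, 0.1394]
ee_rot: [-3.14, -0.0, 1.44]
wrist_force: [-3.3, 0.7, 1.5]
width: 0.0294
finger_force: 30.0
time: 8.3
tool_pos: [0.5431, -0.1876, 0.1517]
ee_rot: [-3.14, -0.0, 1.44]
wrist_force: [-3.8, -0.4, -2.6]
width: 0.0294
finger_force: 30.0
```

```bash
python3 -m crank '[[1,[0,0,-0.002],[0,0,0]],[1,[0,0,-0.002],[0,0,0]],[1,[0,0,0],[0,0,0]]]'
python3 -m crank '[[1,[0,0,-0.0015],[0,0,0]],[1,[0,0,-0.0015],[0,0,0]],[1,[0,0,0],[0,0,0]]]'
```

```text
time: 8.6
tool_pos: [0.5431, -0.1876, 0.1556]
ee_rot: [-3.14, -0.0, 1.44]
wrist_force: [-4.0, -0.3, -2.8]
width: 0.0294
finger_force: 30.0
time: 8.9
tool_pos: [0.5431, -0.1875, 0.1558]
ee_rot: [-3.139, -0.001, 1.44]
wrist_force: [-0.5, -1.7, -17.2]
width: 0.0295
finger_force: 30.0
```

The upper stop is reached: the TCP stalled at 0.1558 with 17 N on the wrist. Release and back off straight up.

```bash
python3 -m crank '[[0,[0,0,0],[0,0,0]],[0,[0,0,0],[0,0,0]],[0,[0,0,0],[0,0,0]],[0,[0,0,0],[0,0,0]],[0,[0,0,0],[0,0,0]],[0,[0,0,0],[0,0,0]],[0,[0,0,0],[0,0,0]],[0,[0,0,0],[0,0,0]]]'
python3 -m crank '[[0,[0,0,-0.02],[0,0,0]],[0,[0,0,-0.03],[0,0,0]],[0,[0,0,-0.04],[0,0,0]],[0,[0,0,-0.03],[0,0,0]],[0,[0,0,0],[0,0,0]],[0,[0,0,0],[0,0,0]]]'
python3 - <<'E'
from h import *
from bench import vision
for n in("top","scene","wrist"):
  W=cloud(vision.snapshot(n))
  for c,x,y in(("squat",.557,-.084),("tall",.543,-.188),("mid",.530,-.291)):
    m=(np.hypot(W[...,0]-x,W[...,1]-y)<.016)&(W[...,2]>.105)&(W[...,2]<.2);P=W[m]
    if len(P)>30: print(n,c,len(P),np.percentile(P[:,2],[50,95]).round(4))
E
```

```text
time: 9.7
tool_pos: [0.5436, -0.1876, 0.1584]
ee_rot: [-3.141, -0.0, 1.44]
wrist_force: [0.2, -0.5, 0.3]
width: 0.0901
finger_force: 0.0
time: 10.3
tool_pos: [0.5439, -0.1878, 0.2788]
ee_rot: [3.14, 0.0, 1.44]
wrist_force: [-0.5, -0.1, -0.8]
width: 0.0938
finger_force: 0.0
top squat 296 [0.1209 0.1228]
top tall 547 [0.1785 0.1825]
scene squat 438 [0.12   0.1223]
scene tall 1037 [0.1646 0.1817]
scene mid 868 [0.1423 0.1496]
wrist squat 1228 [0.12   0.1213]
wrist tall 2065 [0.1797 0.1811]
wrist mid 1397 [0.1466 0.1482]
```

All three caps are where they should be, and the arm is clear.

```bash
python3 -c "
from bench import robot
print(robot.close_job())"
```

```text
the job is handed in; nothing more can be done
None
```

I handed the job in at about 10 s, with no verdict returned: the squat cap is home (top about 0.121 m), the tall cap is fully up (about 0.181 m), and the middling cap is unmoved (about 0.149 m).

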